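Move the battery pack from the charger to the cake turntable

TASK

The cake turntable has no battery: press the black release button beside the charger's rail so that the latched battery pack pops loose, slide the pack back out of that rail, and slide it fully home on the turntable's rail until the catch clicks up behind it. Leave it latched there and let go, without disturbing the two piping nozzles standing between the rails.

Things in the scene. Friction and masses are not known exactly. Their poses are not given: they have to be found in the camera images.
- pack: Battery pack, black plastic block, about 0.26 kg: a foot plate 70 (x) x 64 (y) x 10 high with an upper block 70 x 44 x 45 high on it, 55 high in all; grey ribs on top. Symmetrical end for end: it may go in either way round. Origin at the centre of its underside, z up, x along the sliding direction. It starts latched in the charger's rail.
- charger: Charger, fixed; place and yaw vary: a grey battery rail with a white block (80 long, 110 wide, 85 high) behind its closed end. Its frame is the rail frame: origin on the table under the rail's home point; x along the rail, from open mouth to closed end; y to the left. The rail's release button is on the +y side. The turntable's rail is the same in all sizes.
- charger_home (a point): Home point of the charger's rail, on its deck 30 mm above the table: the centre of the underside of a pack fully in lies here. Axes as the rail frame. A fixed end stop at x +39, 32 mm above the deck, 9 thick.
- charger_mouth (a point): Point on the deck's middle line where the lips begin, rail x -62. From x -57 to +38 two lips (50 apart, 12 to 16 mm above the deck; turned-up ends reach x -67) hold the pack's foot down in a 68 wide channel. In front of it the open entry deck runs to x -145, with side guides 12 high, 98 apart at the front, narrowing to 68. A pack with its centre at x -106 lies clear of the lips.
- charger_button (a point): Centre of the top of the charger's black button, 24 x 24, 56 mm above the table, at rail x -38, y +70, 22 mm above its housing. Pressed straight down (9 mm travel, up to about 6 N) it lowers the catch; at 7 mm or more the ejector pushes the pack some 13 mm out over the catch. Hold it down about half a second; the pack then stays loose.
- charger_catch (a joint): Travel of the charger's catch and button in m: 0 up, 0.009 fully down. The catch is a steel wedge 24 wide in the middle of the deck: ramp from rail x -57, top 6 mm above the deck, upright face at x -36 against the pack's tail. Spring 1.1 N at rest, 2.7 N fully down.
- turntable: Battery cake turntable, fixed; place and yaw vary: a grey rail exactly like the charger's (frame, sizes, button on +y), empty at the start, joined at its closed end to a pink round stand with its axis at rail x +190; plate 250 across, top 109 mm above the table. Origin on the table under the rail's home point.
- turntable_home (a point): Home point of the turntable's rail, on its deck 30 mm above the table; axes as the turntable's (x into the rail). A latched pack rests with its centre at x about -1; to latch, push it to x of at least 0 (the stop allows about +4). The whole push takes up to about 20 N.
- turntable_mouth (a point): As charger_mouth, on the turntable's rail (rail x -62).
- turntable_catch (a joint): Travel of the turntable's catch and button in m: 0 up, 0.009 fully down. A pack pushed in along +x rides the wedge down (about 0.006) and it snaps back to 0 behind the pack's tail.
- turntable_ejector (a joint): Travel of the sprung plunger in the turntable's end stop in m: 0.014 fully out towards the mouth (empty), 0 with a latched pack. It pushes the pack back with 3 to 5 N over the last 14 mm. The charger has the same.
- nozzle_a: Steel piping nozzle, a cone 34 across and 45 high standing on the table between the two rails, the one nearer the robot. Origin at the centre of its underside.
- nozzle_b: Steel piping nozzle, a cone 34 across and 50 high standing on the table between the two rails, farther from the robot. Origin at the centre of its underside.
Things that resemble listed ones, but are neither listed nor needed, are in the scene too. What is shaped like the pack but purple is not meant.

How it is judged:
By the outcome, as a careful person would: the job done as asked, in the order asked, and still so for the second after the job is handed in, with the robot touching nothing.
It also fails if it takes over 51 s, if anything falls off the work surface, if the arm or the gripper's body presses on something with over 40 N, if the wrist force passes 120 N, or if a joint passes its speed limit or range.

ROBOT

A 6-joint arm with a two-finger parallel gripper is mounted at the origin on the work surface. World frame = base frame: x ahead of the robot, y to its left, z up, the work surface at z = 0. Lengths are in mm, angles in rad, forces in N, time in s.
With the tool pointing down it reaches from about 275 to 1000 mm from the base axis. Payload 8.4 kg.
Tool frame: the origin (TCP) lies midway between the tips of the shut fingers; the grasp point (between the pads) lies 19 mm behind it; z points along the fingers, x is the direction in which the jaws open and shut, and the axes are right-handed (so a half turn about z gives the same grasp; the last joint's range is limited). The gripper opens to 85 mm and grips with 20 to 120 N. Pads are 22 mm wide; open, the fingers measure 114 mm over their backs; the gripper's body (76 mm by 85 mm) begins 54 mm behind the grasp point. The pads swing forward as they close: fully open they stand 13 mm farther back than shut.
Start: joints at [-0.002, 0.353, 1.633, -0, 1.155, -0.002], TCP at [625.002, -0, 231.281] pointing down, gripper open.
Joint ranges: [-2.63, 2.63], [-0.92, 2.1], [0.06, 2.66], [-1.3, 4.44], [0, 2.69], [-3.02, 3.02]. Speed limits (rad/s): [2.22, 2.22, 2.79, 3.14, 3.14, 3.14].

INTERFACE

Orientations are given as [roll, pitch, yaw] about the fixed x, y, z axes, in that order (R = Rz(yaw) Ry(pitch) Rx(roll)).
In Python, from rig import sense, grab_frame, camera_model, job gives the robot as it stands.
- The arm moves only by the tool arm_command, never from a script. Its argument "plan" is a list of rows, each an object with "translation": the shift along the tool's x, y, z in cm, a list of three; "twist": the turn about the tool's z in rad; "gripper": the opening, from 0 (shut) to 1 (fully open). A call has exactly 5 rows; each row is the pose to reach, as a shift and turn from the pose measured when the call began, along the tool's axes at that moment; what a row does not reach only later rows make up. A row lasts 1/12 s, in which the tool goes at most 41.7 mm and 7.16 degrees, less where a joint would pass 70% of its speed; a pose out of reach is approached as far as the arm can. A call with a gripper value outside its range is refused whole. The fingers move at their own pace and stop on an object; "squeeze" is the grip in N (left out, the last holds). Time passes only in rows, so rows that repeat a pose let the fingers close, or fill a call up. It gives the time, the measured TCP pose, the force and the opening at its end, in the units of the state.
- sense(): the state, without advancing time (a new reading comes with each control period).
- grab_frame(name): name is "scene" or "side" or "wrist"; returns the picture (420x560x3 uint8, blue, green, red); there is no depth.
- camera_model(name): a dict with "fx", "fy", "cx", "cy" (pixels), "pose" (4x4, takes a point from camera to world coordinates). Camera axes: x right, y down, z forward; pixel columns grow to the right and rows downward; lengths in mm; the calibration is good to about 2 mm. A picture is of the moment at which its call begins: read the wrist's pose just before it. camera_model takes no time and is no camera call; for the wrist camera it gives the pose at the moment of the call.
- job.sign_off(): hands the job in, once; it reports no verdict.
The state is a dict: "clock": time; "qpos": joint angles; "qvel": joint speeds; "joint_efforts": joint torques, N m; "eef_pos": TCP position; "tcp_rot": TCP orientation; "contact_force": force on the tool from outside, world axes, zero at the start; "wrist_torque": the same for the moment, N m; "opening": opening from 0.0 (shut) to 1.0 (fully open).
Only numpy, scipy, OpenCV 4.12 (cv2) and the standard library are available. Lean on these libraries where they do the work, as an engineer would, in place of code of your own. Each camera call takes 0.05 s, during which the arm holds its last target.

## Working session

There is one attempt and no reset: what is moved stays moved. The work goes in short steps, Python scripts to look and compute and a tool call to move; the robot and the scene stay as the last step left them, time stands still between calls to the robot, and variables do not carry over. Pictures are saved under pics/ and viewed, and the job is handed in when it is done.

Besides the shell and the picture viewer there is one more tool, called after "Call:" as name([rows], argument=value, ...), one row to a line, values as JSON. arm_command: Moves the arm, as the interface text tells. Its arguments: {"type":"object","properties":{"plan":{"type":"array","items":{"type":"object","properties":{"translation":{"type":"array","items":{"type":"number"}},"twist":{"type":"number"},"gripper":{"type":"number"}}}},"squeeze":{"type":"number"}},"required":["plan"]}

```bash
mkdir -p pics; ls
python3 - <<'E'
from rig import sense, grab_frame, camera_model
import cv2
s=sense(); print(s)
for n in ["scene","side","wrist"]:
    print(n,camera_model(n))
    cv2.imwrite(f"pics/{n}0.png",grab_frame(n))
E
```

```text
pics
{'clock': 0.0, 'qpos': array([-2.36528456e-03,  3.53664917e-01,  1.63413926e+00,  5.91664192e-06,
        1.15518429e+00, -2.41745363e-03]), 'qvel': array([-0.00014752,  0.00165554,  0.00135784,  0.00037484, -0.00189773,
       -0.00020115]), 'joint_efforts': array([-2.03471049e-03, -6.05236173e+01, -3.42063046e+01, -2.62302356e-04,
        9.48130677e-03,  3.61521288e-06]), 'eef_pos': array([6.24525082e+02, 2.46769327e-02, 2.30549011e+02]), 'tcp_rot': array([-3.14158387e+00,  1.39578750e-03,  4.97825788e-05]), 'contact_force': array([0.45148227, 0.02815307, 0.14774889]), 'wrist_torque': array([ 0.03623006, -0.0086746 , -0.01079874]), 'opening': 1.0054863827358487}
scene {'fx': 509.21472448894116, 'fy': 509.21472448894116, 'cx': 281.74705812953164, 'cy': 207.33195823070434, 'pose': array([[ 7.85441299e-01,  4.67960601e-01, -4.05086214e-01,
         9.45360190e+02],
       [ 6.18813803e-01, -6.06746256e-01,  4.98927308e-01,
        -5.16466744e+02],
       [-1.23062204e-02, -6.42551054e-01, -7.66144046e-01,
         8.18178948e+02],
       [ 0.00000000e+00,  0.00000000e+00,  0.00
[... 254 characters left out ...]
3229e-01, -4.34744267e-01,  6.35509825e-01,
        -6.29888386e+02],
       [-1.01683651e-02, -8.20525072e-01, -5.71520087e-01,
         6.42244660e+02],
       [ 0.00000000e+00,  0.00000000e+00,  0.00000000e+00,
         1.00000000e+00]])}
wrist {'fx': 369.8458698261495, 'fy': 369.8458698261495, 'cx': 275.65855968504985, 'cy': 211.95356146176587, 'pose': array([[ 9.99998842e-01,  9.52509609e-04, -1.18669849e-03,
         6.25704188e+02],
       [ 5.96263625e-04, -9.62770978e-01, -2.70317755e-01,
         6.81138410e+01],
       [-1.39999913e-03,  2.70316735e-01, -9.62770431e-01,
         3.72811012e+02],
       [ 0.00000000e+00,  0.00000000e+00,  0.00000000e+00,
         1.00000000e+00]])}
```

View pics/scene0.png

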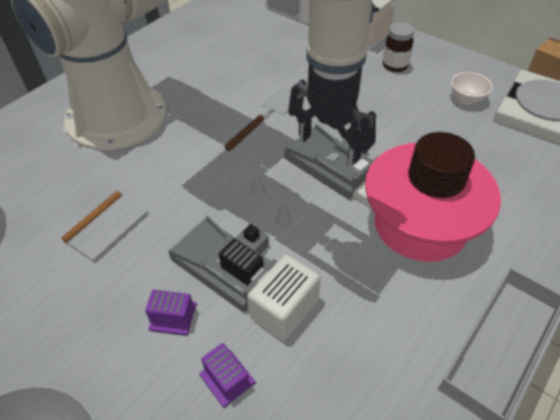

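View pics/side0.png

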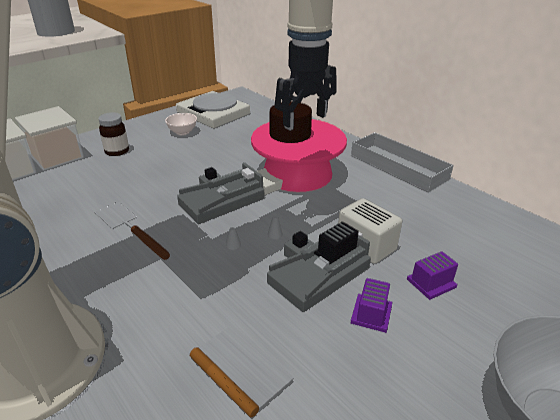

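View pics/wrist0.png

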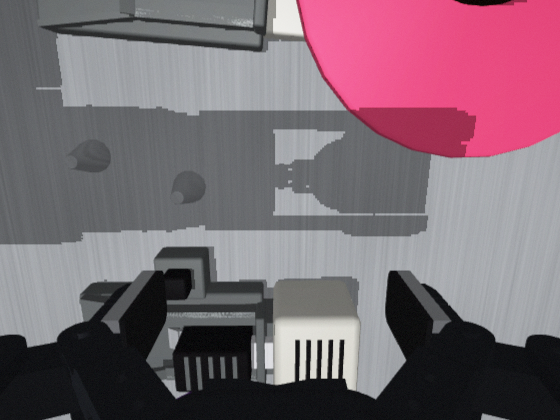

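The scene view shows the charger at about (215,260) with the white block at (285,295), the turntable rail at (330,160), and nozzles at (258,185) and (284,213). I'll enlarge crops for point picking.

Run:
```python
import cv2
def crop(n,x,y,w,h,k,out):
    im=cv2.imread(f"pics/{n}0.png")[y:y+h,x:x+w]
    im=cv2.resize(im,None,fx=k,fy=k,interpolation=cv2.INTER_CUBIC)
    for i in range(0,w,10):
        cv2.line(im,(i*k,0),(i*k,4 if i%50 else 12),(0,255,255),1)
        if i%20==0: cv2.putText(im,str(x+i),(i*k,18),0,.35,(0,255,255),1)
    for i in range(0,h,10):
        cv2.line(im,(0,i*k),(6,i*k),(0,255,255),1)
        if i%20==0: cv2.putText(im,str(y+i),(8,i*k+4),0,.35,(0,255,255),1)
    cv2.imwrite(out,im)
crop("scene",165,210,160,120,5,"pics/c1.png")
crop("side",260,195,150,120,5,"pics/c2.png")
crop("scene",240,110,150,120,5,"pics/c3.png")
crop("side",170,150,150,110,5,"pics/c4.png")
```

```text
(no output)
```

View pics/c1.png

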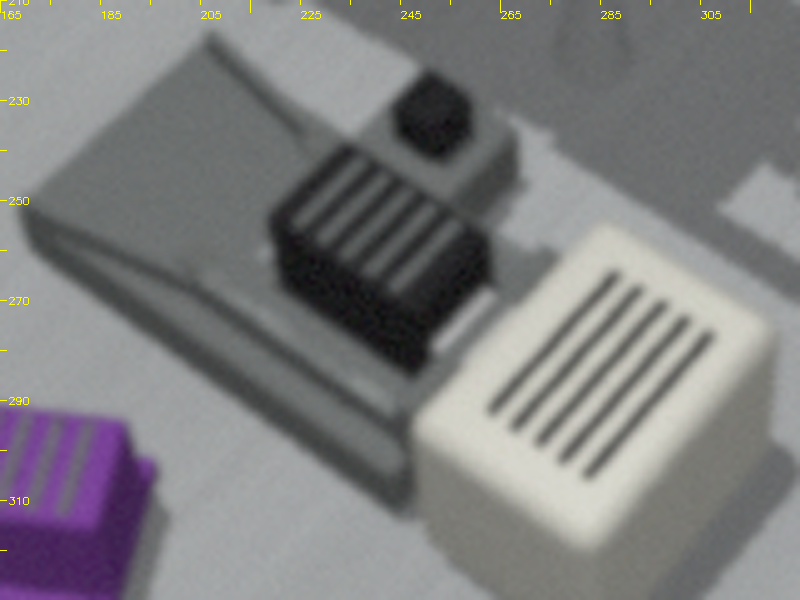

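View pics/c2.png

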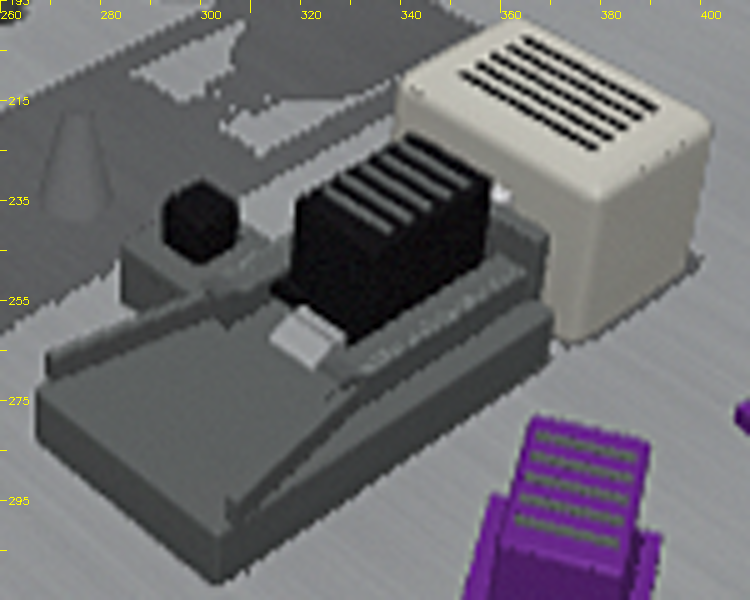

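View pics/c3.png

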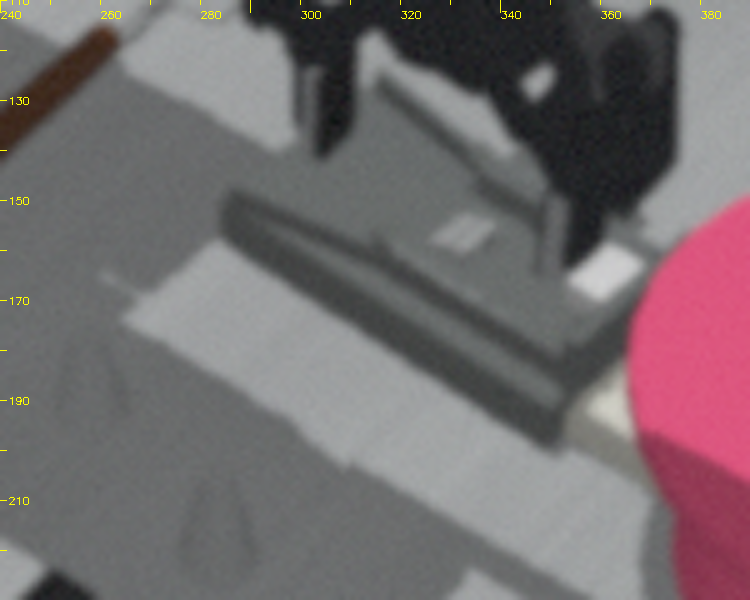

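View pics/c4.png

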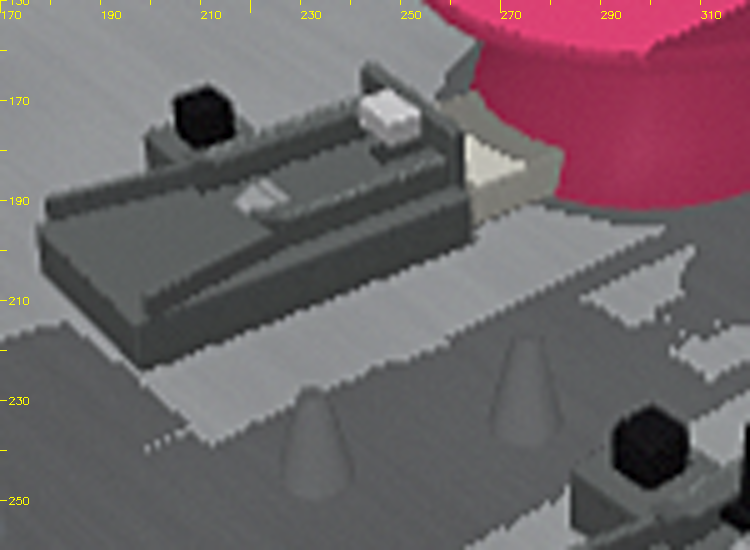

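```bash
cat > h.py <<'E'
import numpy as np, cv2
from scipy.optimize import least_squares
from rig import sense, grab_frame, camera_model
CAM={n:camera_model(n) for n in("scene","side")}
def proj(c,P):
    P=np.atleast_2d(P); T=np.linalg.inv(c["pose"]); q=P@T[:3,:3].T+T[:3,3]
    return np.c_[c["fx"]*q[:,0]/q[:,2]+c["cx"], c["fy"]*q[:,1]/q[:,2]+c["cy"]]
def back(c,uv,z):
    d=c["pose"][:3,:3]@[(uv[0]-c["cx"])/c["fx"],(uv[1]-c["cy"])/c["fy"],1]; o=c["pose"][:3,3]
    return o+d*(z-o[2])/d[2]
def W(f,p):
    p=np.atleast_2d(p);c,s=np.cos(f[2]),np.sin(f[2])
    return np.c_[f[0]+c*p[:,0]-s*p[:,1], f[1]+s*p[:,0]+c*p[:,1], p[:,2]]
E
cat > fit.py <<'E'
from h import *
# (cam,u,v,x,y,z) ; y 'w' => +-w ; x 'e' => end
def run(obs,x0):
    def res(p):
        r=[]
        for cam,u,v,x,y,z in obs:
            X=[p[4] if x=='e' else x, {'w':p[3],'-w':-p[3]}.get(y,y), z]
            r+=list((proj(cam if isinstance(cam,dict) else CAM[cam],W(p[:3],X))[0]-[u,v]))
        return np.array(r)
    s=least_squares(res,x0,loss='soft_l1')
    print(np.round(s.x,3)); 
    for o,e in zip(obs,res(s.x).reshape(-1,2)): print(o[0] if isinstance(o[0],str) else 'wr',o[3:],np.round(e,1))
    return s.x
ch=[("side",267.6,273,-145,'w',30),("side",267.6,283,-145,'w',0),("side",303.4,301.6,-145,'-w',30),("side",303.4,312,-145,'-w',0),
("side",370,266,'e','-w',0),("side",300.2,235.2,-38,70,56),("side",319.4,234.6,-36,22,85),("side",341.6,221.6,34,22,85),("side",358,231.4,34,-22,85),
("scene",172,261,-145,'-w',0),("scene",245,313,'e','-w',0),("scene",251.4,230,-38,70,56),("scene",234.4,238.6,-36,22,85),("scene",219,252.4,-36,-22,85),("scene",263,257.6,34,22,85),("scene",246.6,272,34,-22,85)]
tt=[("side",178,196,-145,'w',30),("side",178.4,203.6,-145,'w',0),("side",198.2,214.4,-145,'-w',30),("side",199,223.8,-145,'-w',0),
("side",264.4,198,'e','-w',0),("side",210.9,169.6,-38,70,56),("scene",285,156.4,-145,'-w',0),("scene",352,200,'e','-w',0)]
if __name__=="__main__":
    run(ch,[600,-200,0,55,48]); run(tt,[600,200,0,55,48])
    for n,u,v in(("side",233.4,245.6),("side",275.4,236),("scene",258,192),("scene",284,222)): print(n,back(CAM[n],(u,v),0))
E
python3 fit.py
```

```text
[ 5.67252e+02 -1.67819e+02  1.00000e-02  4.99400e+01  4.60060e+01]
side (-145, 'w', 30) [ 0.  -0.9]
side (-145, 'w', 0) [0.1 0.4]
side (-145, '-w', 30) [ 0.4 -0.8]
side (-145, '-w', 0) [-0.3  0.3]
side ('e', '-w', 0) [-0.1  0.4]
side (-38, 70, 56) [ 0.5 -0.9]
side (-36, 22, 85) [-0.3 -1. ]
side (34, 22, 85) [ 1.6 -1.9]
side (34, -22, 85) [ 2.  -1.7]
scene (-145, '-w', 0) [-2.  -1.6]
scene ('e', '-w', 0) [0.3 0.1]
scene (-38, 70, 56) [-1. -1.]
scene (-36, 22, 85) [-1.3 -2. ]
scene (-36, -22, 85) [-2.4  0.3]
scene (34, 22, 85) [ 0.4 -1.5]
scene (34, -22, 85) [0.5 1.2]
[ 5.74125e+02  1.74795e+02 -6.30000e-02  4.88220e+01  4.57210e+01]
side (-145, 'w', 30) [-0.2 -1.4]
side (-145, 'w', 0) [0.9 1.2]
side (-145, '-w', 30) [-0.6 -1.2]
side (-145, '-w', 0) [-0.2 -0.1]
side ('e', '-w', 0) [ 0.5 -1.3]
side (-38, 70, 56) [-0.3 -1. ]
scene (-145, '-w', 0) [-0.8  1.6]
scene ('e', '-w', 0) [-0.5 -0.3]
side [440.00683462  18.66363492   0.        ]
side [531.98846321 -15.17875583   0.        ]
scene [445.60389122  18.95939492   0.        ]
scene [540.67303012 -11.62605936   0.        ]
```

Call:
arm_command([
  {"translation": [-4,4,0],"twist": -0.12,"gripper": 0},
  {"translation": [-7.5,7,0],"twist": -0.25,"gripper": 0},
  {"translation": [-9.5,10,0],"twist": -0.37,"gripper": 0},
  {"translation": [-9.5,13,0],"twist": -0.5,"gripper": 0},
  {"translation": [-9.5,13,0],"twist": -0.62,"gripper": 0},
])

```text
clock: 0.57
eef_pos: [527.4, -134.1, 230.9]
tcp_rot: [3.141, 0.003, 0.609]
contact_force: [1.1, 0.5, 0.2]
opening: 0.3
```

Call:
arm_command([
  {"translation": [0,0,0],"twist": -0.12,"gripper": 0},
  {"translation": [0,0,0],"twist": -0.25,"gripper": 0},
  {"translation": [0,0,0],"twist": -0.37,"gripper": 0},
  {"translation": [0,0,0],"twist": -0.5,"gripper": 0},
  {"translation": [0,0,0],"twist": -0.62,"gripper": 0},
])

```text
clock: 0.98
eef_pos: [527.1, -134.1, 230.7]
tcp_rot: [-3.14, 0.002, 1.235]
contact_force: [-0.5, 0.8, -0.5]
opening: -0.002
```

Call:
arm_command([
  {"translation": [0,0,0],"twist": -0.12,"gripper": 0},
  {"translation": [0,0,0],"twist": -0.25,"gripper": 0},
  {"translation": [0,0,0],"twist": -0.34,"gripper": 0},
  {"translation": [0,0,0],"twist": -0.34,"gripper": 0},
  {"translation": [0,0,0],"twist": -0.34,"gripper": 0},
])

```text
clock: 1.4
eef_pos: [527.0, -134.1, 230.5]
tcp_rot: [-3.139, 0.002, 1.571]
contact_force: [-0.0, 0.4, 0.7]
opening: 0.002
```

Run:
```python
from h import *
import pickle
s=sense(); m=camera_model("wrist"); im=grab_frame("wrist"); sc=grab_frame("scene")
print(s["eef_pos"],s["tcp_rot"]); pickle.dump(m,open("w1.pkl","wb"))
cv2.imwrite("pics/w1.png",im);cv2.imwrite("pics/scene1.png",sc)
cv2.imwrite("pics/w1b.png",cv2.resize(im,None,fx=1.42,fy=1.42,interpolation=cv2.INTER_CUBIC))
k=cv2.resize(sc[110:220,240:390],None,fx=5,fy=5,interpolation=cv2.INTER_CUBIC);cv2.imwrite("pics/c5.png",k)
for f in([567.25,-167.82,.01],[574.1,174.8,-.063]):
  print(np.round(proj(m,W(f,[[-145,50,30],[-145,-50,30],[-38,70,56],[-36,22,85],[-36,-22,85],[34,22,85],[34,-22,85]])),1).tolist())
```

```text
[ 526.96129869 -134.08586089  230.50680489] [-3.13889019e+00  1.55578055e-03  1.57139564e+00]
[[293.7, 63.6], [178.3, 64.8], [317.4, 190.8], [261.3, 201.4], [206.4, 201.9], [262.9, 281.2], [211.3, 281.6]]
[[698.4, 77.3], [585.5, 69.5], [708.3, 204.8], [689.5, 212.4], [635.8, 209.0], [659.8, 290.9], [609.3, 287.9]]
```

View pics/w1b.png

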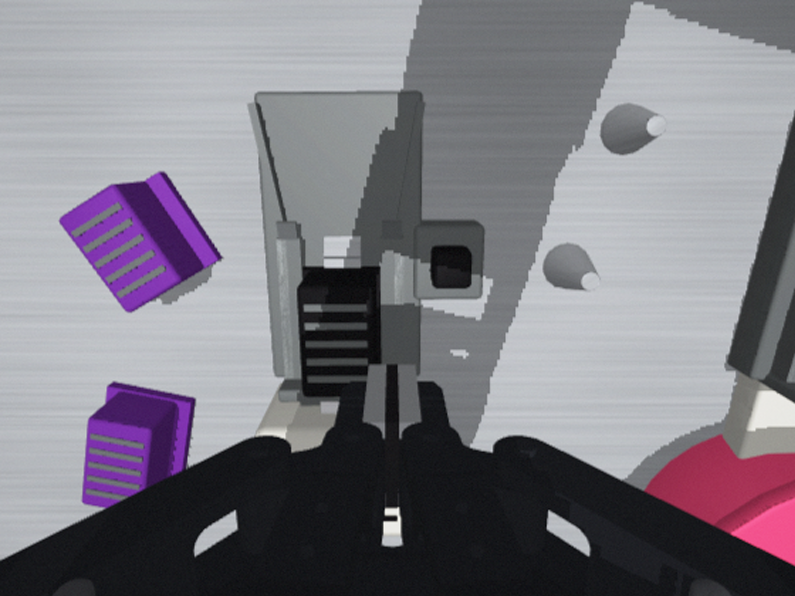

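View pics/c5.png

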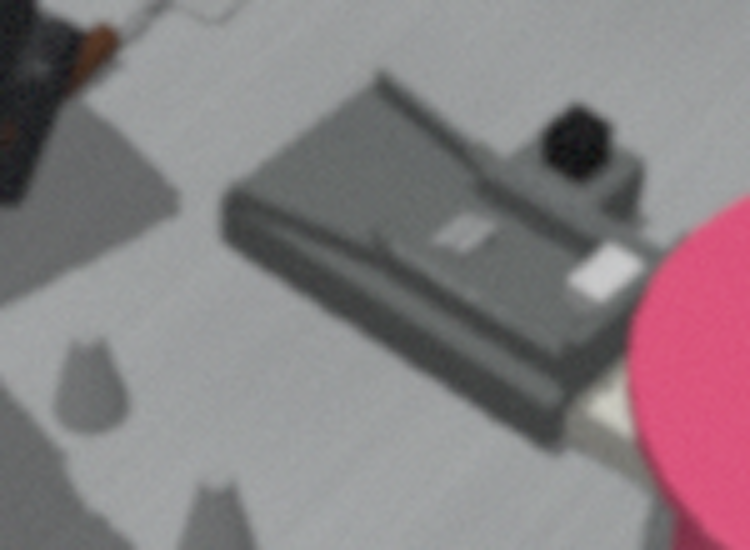

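Run:
```python
import cv2,numpy as np
im=cv2.imread("pics/w1.png")
def crop(x,y,w,h,k,out,g=1.0):
    c=im[y:y+h,x:x+w]; c=(255*(c/255.)**g).astype('uint8')
    c=cv2.resize(c,None,fx=k,fy=k,interpolation=cv2.INTER_CUBIC)
    for i in range(0,w,10):
        cv2.line(c,(i*k,0),(i*k,5),(0,255,255),1); cv2.putText(c,str(x+i),(i*k,15),0,.35,(0,255,255),1)
    for i in range(0,h,10):
        cv2.line(c,(0,i*k),(5,i*k),(0,255,255),1); cv2.putText(c,str(y+i),(8,i*k+4),0,.35,(0,255,255),1)
    cv2.imwrite(out,c)
crop(170,145,180,140,4,"pics/c6.png",0.5)
```

```text
(no output)
```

View pics/c6.png

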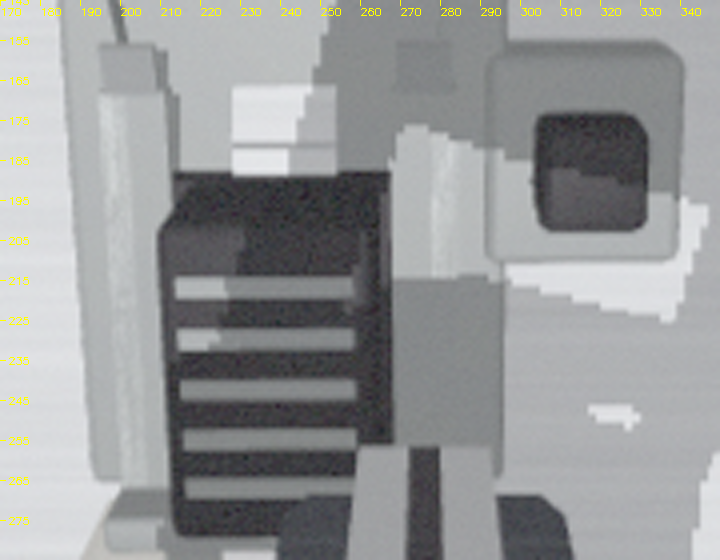

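Call:
arm_command([
  {"translation": [2,0,4],"twist": 0,"gripper": 0},
  {"translation": [3.8,0.1,8],"twist": 0,"gripper": 0},
  {"translation": [3.8,0.1,12],"twist": 0,"gripper": 0},
  {"translation": [3.8,0.1,15.5],"twist": 0,"gripper": 0},
  {"translation": [3.8,0.1,16.5],"twist": 0,"gripper": 0},
])

```text
clock: 1.92
eef_pos: [524.0, -95.4, 60.6]
tcp_rot: [-3.132, 0.0, 1.57]
contact_force: [-2.1, 1.0, 0.2]
opening: 0.003
```

Run:
```python
from h import *
import pickle
s=sense(); print(s["eef_pos"],s["tcp_rot"]); m=camera_model("wrist")
a=grab_frame("wrist");b=grab_frame("side")
cv2.imwrite("pics/w2.png",a); k=cv2.resize(b[180:310,230:400],None,fx=4,fy=4,interpolation=cv2.INTER_CUBIC);cv2.imwrite("pics/s2.png",k)
```

```text
[524.02250641 -95.36133     60.64794015] [-3.13162483e+00  2.55862395e-04  1.57002633e+00]
```

View pics/w2.png

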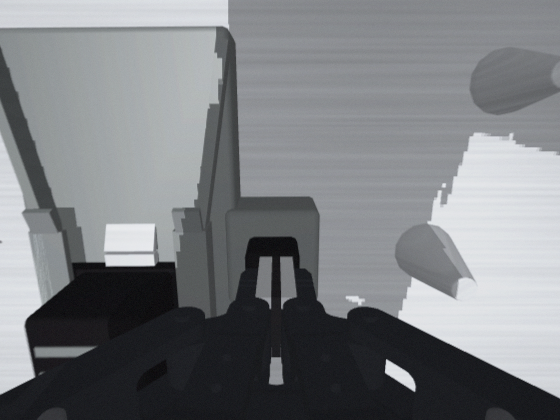

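View pics/s2.png

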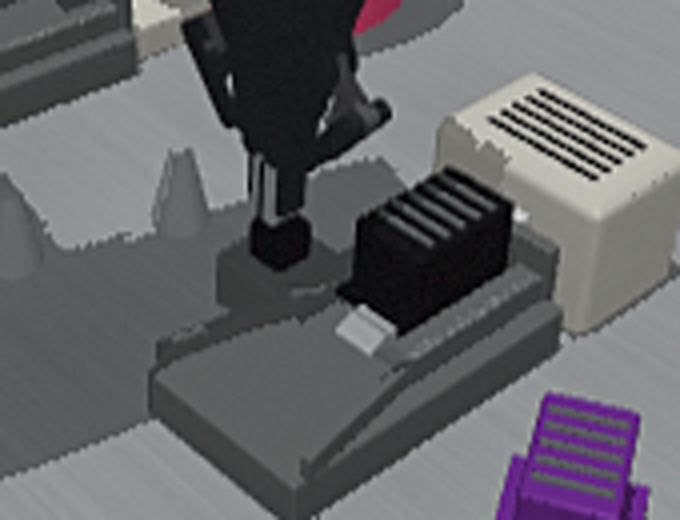

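The fingers stand centred over the button (w2: button 247–299, fingers around 276), so I press now.

Call:
arm_command([
  {"translation": [0,0.1,0.5],"twist": 0,"gripper": 0},
  {"translation": [0,0.1,0.9],"twist": 0,"gripper": 0},
  {"translation": [0,0.1,1.3],"twist": 0,"gripper": 0},
  {"translation": [0,0.1,1.45],"twist": 0,"gripper": 0},
  {"translation": [0,0.1,1.45],"twist": 0,"gripper": 0},
])

```text
clock: 2.43
eef_pos: [527.9, -96.4, 50.2]
tcp_rot: [-3.137, 0.001, 1.57]
contact_force: [0.8, 0.3, -0.3]
opening: -0.002
```

Call:
arm_command([
  {"translation": [0,0,0],"twist": 0,"gripper": 0},
  {"translation": [0,0,0],"twist": 0,"gripper": 0},
  {"translation": [0,0,0],"twist": 0,"gripper": 0},
  {"translation": [0,0,0],"twist": 0,"gripper": 0},
  {"translation": [0,0,0],"twist": 0,"gripper": 0},
])

```text
clock: 2.85
eef_pos: [527.9, -96.4, 50.3]
tcp_rot: [-3.137, 0.001, 1.57]
contact_force: [0.4, -0.7, -0.3]
opening: -0.003
```

Run:
```python
from h import *
s=sense(); print(s["eef_pos"],s["tcp_rot"],s["contact_force"])
a=grab_frame("wrist");b=grab_frame("side")
k=cv2.resize(b[180:310,230:400],None,fx=4,fy=4,interpolation=cv2.INTER_CUBIC)
cv2.imwrite("pics/s3.png",np.hstack([cv2.resize(a,(390,292)),cv2.resize(k,(400,292))]))
```

```text
[527.87701245 -96.42037748  50.26466827] [-3.13661070e+00  1.20744511e-03  1.56986409e+00] [ 0.37864883 -0.67905403 -0.25910521]
```

View pics/s3.png

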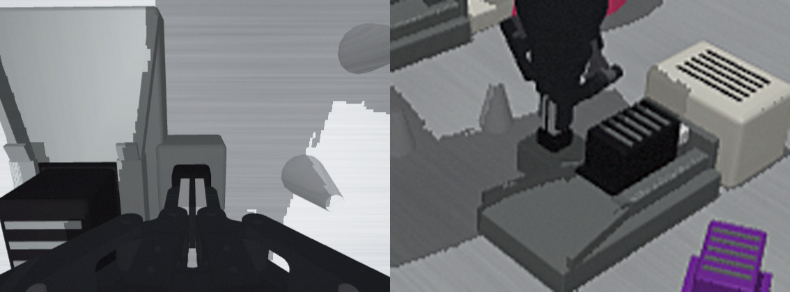

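Call:
arm_command([
  {"translation": [0,0,0.15],"twist": 0,"gripper": 0},
  {"translation": [0,0,0.3],"twist": 0,"gripper": 0},
  {"translation": [0,0,0.3],"twist": 0,"gripper": 0},
  {"translation": [0,0,0.3],"twist": 0,"gripper": 0},
  {"translation": [0,0,0.3],"twist": 0,"gripper": 0},
])

```text
clock: 3.37
eef_pos: [527.9, -96.4, 47.2]
tcp_rot: [-3.137, 0.001, 1.57]
contact_force: [0.3, 0.8, 2.8]
opening: 0.001
```

Call:
arm_command([
  {"translation": [0,0,-1],"twist": 0,"gripper": 0},
  {"translation": [0,0,-4],"twist": 0,"gripper": 0},
  {"translation": [0,0,-8],"twist": 0,"gripper": 0},
  {"translation": [-1.5,0,-12],"twist": 0,"gripper": 0.6},
  {"translation": [-3,0,-16],"twist": 0,"gripper": 0.6},
])

```text
clock: 3.78
eef_pos: [528.0, -125.2, 207.4]
tcp_rot: [-3.136, 0.001, 1.571]
contact_force: [1.6, 0.0, -0.4]
opening: 0.27
```

Run:
```python
from h import *
s=sense(); print(s["eef_pos"],s["tcp_rot"],s["contact_force"])
m=camera_model("wrist");a=grab_frame("wrist");b=grab_frame("side")
cv2.imwrite("pics/w4.png",cv2.resize(a,None,fx=1.42,fy=1.42))
k=cv2.resize(b[195:315,260:410],None,fx=5,fy=5,interpolation=cv2.INTER_CUBIC);cv2.imwrite("pics/s4.png",k)
for f in([567.25,-166,.01],[574.1,174.8,-.063]):
  print(np.round(1.42*proj(m,W(f,[[-145,50,30],[-145,-50,30],[-38,70,56],[-48,22,85],[-48,-22,85],[22,22,85],[22,-22,85]])),1).tolist())
```

```text
[ 527.95305577 -125.18854986  207.44973281] [-3.13581624e+00  9.92049759e-04  1.57125897e+00] [ 1.57251197  0.01769679 -0.42517849]
[[406.1, 84.8], [230.2, 86.5], [442.5, 278.6], [354.9, 273.0], [269.7, 273.7], [358.4, 397.3], [278.6, 397.9]]
[[1019.5, 105.5], [847.6, 93.6], [1034.9, 299.6], [1017.8, 289.9], [934.7, 284.6], [970.0, 412.1], [892.1, 407.4]]
```

View pics/w4.png

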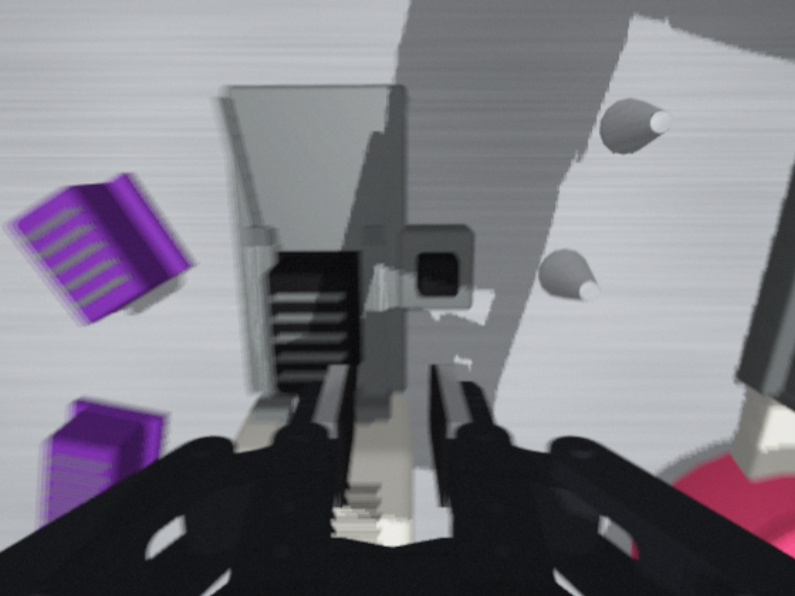

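View pics/s4.png

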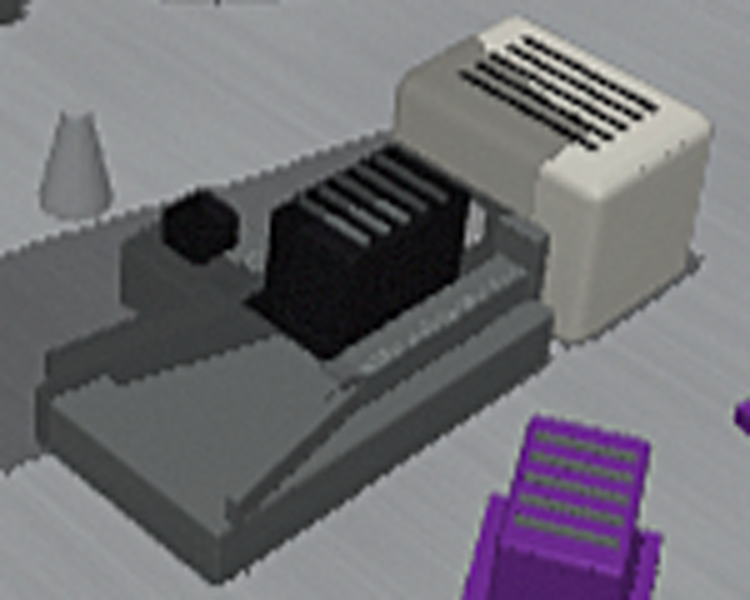

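Call:
arm_command([
  {"translation": [-2.5,1.5,3],"twist": -0.01,"gripper": 0.7},
  {"translation": [-4.1,2.6,6],"twist": -0.01,"gripper": 0.7},
  {"translation": [-4.1,2.6,8],"twist": -0.01,"gripper": 0.7},
  {"translation": [-4.1,2.6,9],"twist": -0.01,"gripper": 0.7},
  {"translation": [-4.1,2.6,9],"twist": -0.01,"gripper": 0.7},
])

```text
clock: 4.3
eef_pos: [556.5, -168.4, 120.1]
tcp_rot: [3.141, 0.003, 1.579]
contact_force: [-0.6, -0.0, 0.3]
opening: 0.699
```

Run:
```python
from h import *
s=sense(); print(s["eef_pos"],s["tcp_rot"],s["opening"])
m=camera_model("wrist");a=grab_frame("wrist")
cv2.imwrite("pics/w5.png",cv2.resize(a,None,fx=1.42,fy=1.42))
```

```text
[ 556.47852148 -168.42351259  120.05810151] [3.14122471e+00 2.66659480e-03 1.57875182e+00] 0.698767896438195
```

View pics/w5.png

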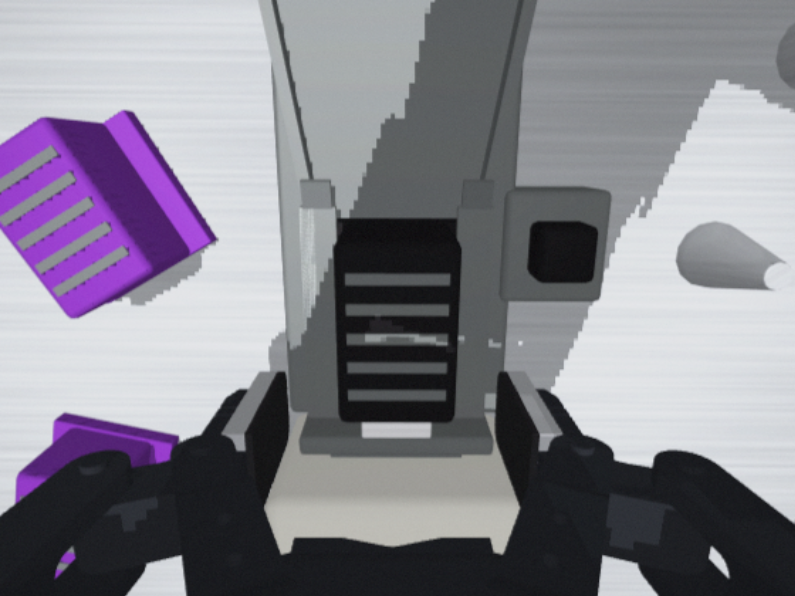

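Run:
```python
from h import *
m=camera_model("wrist")
for u,v in((397.5,280),(396.5,395),(336,241),(460,241),(341,420),(456,420)): print(np.round(back(m,(u/1.42,v/1.42),85),1))
for u,v in((564,252),): print('btn',np.round(back(m,(u/1.42,v/1.42),56),1))
```

```text
[ 532.6 -167.1   85. ]
[ 576.6 -166.9   85. ]
[ 519.1 -188.3   85. ]
[ 518.7 -145.8   85. ]
[ 587.2 -187.8   85. ]
[ 586.7 -144.3   85. ]
btn [ 527.4 -100.3   56. ]
```

Call:
arm_command([
  {"translation": [0.15,-0.2,2.5],"twist": 0,"gripper": 0.7},
  {"translation": [0.15,-0.3,5],"twist": 0,"gripper": 0.7},
  {"translation": [0.15,-0.3,6.7],"twist": 0,"gripper": 0.7},
  {"translation": [0.15,-0.3,7.1],"twist": 0,"gripper": 0.7},
  {"translation": [0.15,-0.3,7.1],"twist": 0,"gripper": 0.7},
], squeeze=80)

```text
clock: 4.77
eef_pos: [554.4, -166.8, 50.9]
tcp_rot: [3.14, 0.003, 1.58]
contact_force: [-0.5, -0.7, 0.5]
opening: 0.702
```

Call:
arm_command([
  {"translation": [0,0,0],"twist": 0,"gripper": 0.4},
  {"translation": [0,0,0],"twist": 0,"gripper": 0.4},
  {"translation": [0,0,0],"twist": 0,"gripper": 0.4},
  {"translation": [0,0,0],"twist": 0,"gripper": 0.4},
  {"translation": [0,0,0],"twist": 0,"gripper": 0.4},
], squeeze=80)

```text
clock: 5.18
eef_pos: [555.6, -166.8, 52.9]
tcp_rot: [3.137, 0.004, 1.58]
contact_force: [-1.8, 1.8, 7.3]
opening: 0.504
```

Call:
arm_command([
  {"translation": [0,-1,0],"twist": 0,"gripper": 0.3},
  {"translation": [0,-3,0],"twist": 0,"gripper": 0.3},
  {"translation": [0,-5.5,0],"twist": 0,"gripper": 0.3},
  {"translation": [0,-8,0],"twist": 0,"gripper": 0.3},
  {"translation": [0,-10,0],"twist": 0,"gripper": 0.3},
])

```text
clock: 5.6
eef_pos: [453.6, -167.5, 52.9]
tcp_rot: [3.138, 0.004, 1.58]
contact_force: [0.4, 0.7, -2.4]
opening: 0.5
```

Run:
```python
from h import *
s=sense(); print(s["eef_pos"],s["tcp_rot"],s["opening"],s["contact_force"])
m=camera_model("wrist");a=grab_frame("wrist");b=grab_frame("side")
cv2.imwrite("pics/w6.png",np.hstack([cv2.resize(a,(390,292)),cv2.resize(b[195:315,240:400],(390,292))]))
```

```text
[ 453.63559826 -167.53257932   52.88696854] [3.13756293 0.00359249 1.57979684] 0.5000592919165889 [ 0.36444973  0.70235767 -2.44952545]
```

View pics/w6.png

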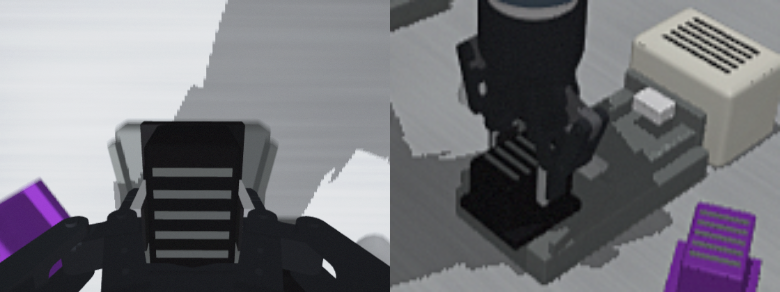

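Call:
arm_command([
  {"translation": [0,0,-2],"twist": 0,"gripper": 0.3},
  {"translation": [0,0,-5.5],"twist": 0,"gripper": 0.3},
  {"translation": [0,0.5,-9.5],"twist": 0,"gripper": 0.3},
  {"translation": [3,2,-13.5],"twist": 0,"gripper": 0.3},
  {"translation": [6.5,4,-15],"twist": 0,"gripper": 0.3},
])

```text
clock: 6.12
eef_pos: [488.2, -111.4, 202.7]
tcp_rot: [3.134, 0.005, 1.576]
contact_force: [1.3, -0.2, -2.0]
opening: 0.501
```

Call:
arm_command([
  {"translation": [3.5,2,-1.5],"twist": 0.03,"gripper": 0.3},
  {"translation": [7,3.5,-3],"twist": 0.07,"gripper": 0.3},
  {"translation": [11,3.5,-3],"twist": 0.07,"gripper": 0.3},
  {"translation": [14.5,3.5,-3],"twist": 0.07,"gripper": 0.3},
  {"translation": [17,3.5,-3],"twist": 0.07,"gripper": 0.3},
])

```text
clock: 6.53
eef_pos: [522.5, 62.0, 233.2]
tcp_rot: [3.132, 0.003, 1.507]
contact_force: [-0.5, -0.8, -1.9]
opening: 0.499
```

Run:
```python
from h import *
import pickle
s=sense(); print(s["eef_pos"],s["tcp_rot"],s["opening"],s["contact_force"])
m=camera_model("wrist");a=grab_frame("wrist");pickle.dump(m,open("w7.pkl","wb"))
cv2.imwrite("pics/w7.png",a)
k=cv2.resize(a[0:300,240:560],None,fx=2.5,fy=2.5,interpolation=cv2.INTER_CUBIC)[:600]
cv2.imwrite("pics/w7b.png",k)
```

```text
[522.50169203  61.95517574 233.24826682] [3.13186013 0.00347215 1.50678627] 0.49933980620223095 [-0.47273902 -0.84294023 -1.8686005 ]
```

View pics/w7.png

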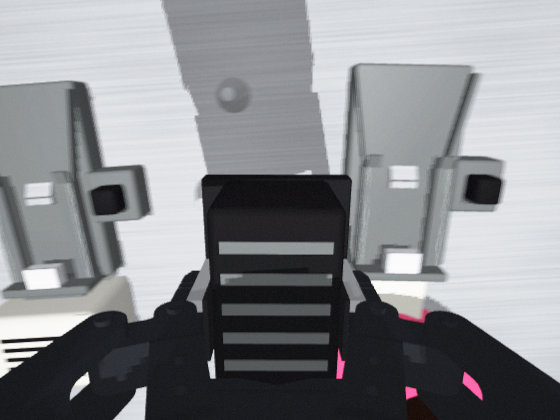

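View pics/w7b.png

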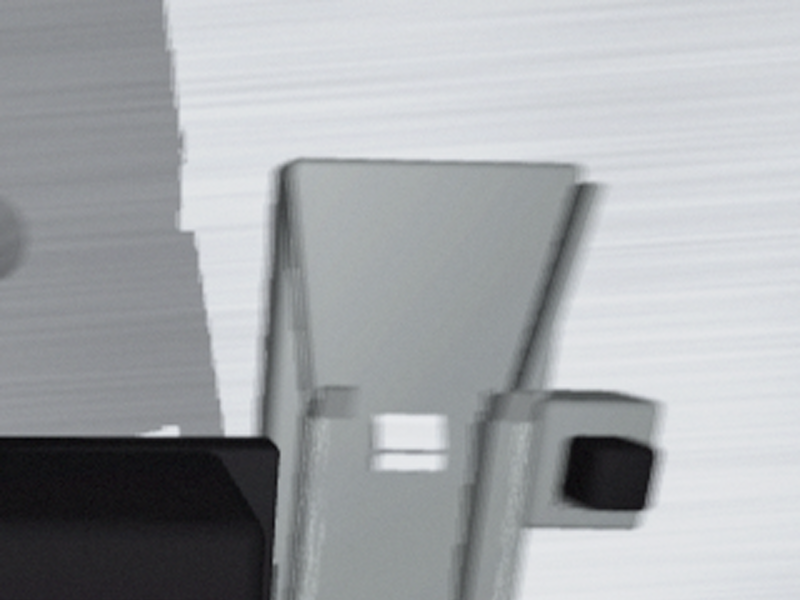

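Run:
```python
import cv2
a=cv2.imread("pics/w7.png")
k=cv2.resize(a[60:300,0:160],None,fx=2.5,fy=2.5,interpolation=cv2.INTER_CUBIC)
k2=cv2.resize(a[60:300,340:500],None,fx=2.5,fy=2.5,interpolation=cv2.INTER_CUBIC)
import numpy as np
cv2.imwrite("pics/w7c.png",np.hstack([k,k2]))
```

```text
(no output)
```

View pics/w7c.png

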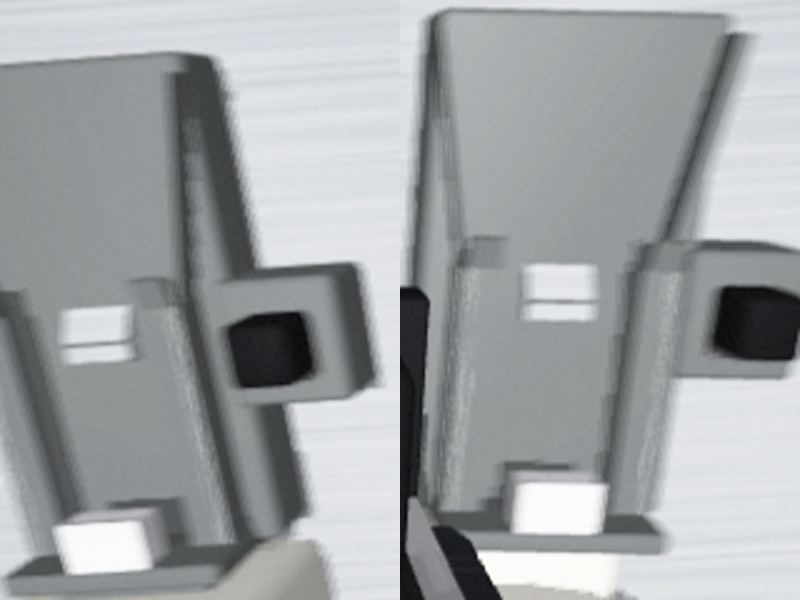

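```bash
python3 - <<'E'
from h import *
import pickle
m=pickle.load(open("w7.pkl","rb"))
f=lambda u,v,z:np.round(back(m,(u,v),z)[:2],1)
print("ch catch -36",f(39.2,203.8,36),"-57",f(38.6,183,30))
print("tt catch -36",f(404.2,187.8,36),"-57",f(404.2,165.6,30))
print("tt front corners",f(356,64,30),f(472,65.2,30), "ch front +y", f(73,82.5,30))
# expected charger: 
print("ch expected",W([567,-166.5,.01],[[-36,0,36],[-57,0,30]]))
E
python3 - <<'E'
import sys; sys.path.insert(0,'.')
import os; os.chdir('.')
from fit import *
import pickle
m=pickle.load(open("w7.pkl","rb"))
obs=tt+[("scene",355.6,135.6,-38,70,56),(m,404.2,187.8,-36,0,36),(m,404.2,165.6,-57,0,30),(m,356,64,-145,'-w',30),(m,472,65.2,-145,'w',30)]
run(obs,[574,174,-.06,50,46]); 
print("wrist only"); run(obs[-4:]+[(m,485,190,-38,70,56)],[574,174,-.06,50,46])
E
```

```text
ch catch -36 [ 530.1 -164.6] -57 [ 511.2 -164.3]
tt catch -36 [536.1 180.5] -57 [516.3 181.9]
tt front corners [424.6 137.1] [432.  237.6] ch front +y [ 423.9 -112. ]
ch expected [[ 531.00179999 -166.859994     36.        ]
 [ 510.00284998 -167.0699905    30.        ]]
[ 5.73035e+02  1.77356e+02 -6.90000e-02  5.03570e+01  4.73330e+01]
side (-145, 'w', 30) [-1.4 -2.1]
side (-145, 'w', 0) [-0.4  0.4]
side (-145, '-w', 30) [-1.5 -1.3]
side (-145, '-w', 0) [-1.1 -0.2]
side ('e', '-w', 0) [ 0.4 -1.4]
side (-38, 70, 56) [-1.2 -1.3]
scene (-145, '-w', 0) [-0.7  0.9]
scene ('e', '-w', 0) [-0.3 -0.5]
scene (-38, 70, 56) [ 0.5 -2.6]
wr (-36, 0, 36) [-0.8  1.1]
wr (-57, 0, 30) [-0.6 -0.1]
wr (-145, '-w', 30) [-0.   0.4]
wr (-145, 'w', 30) [-0.  -0.1]
wrist only
[ 5.72593e+02  1.77540e+02 -6.80000e-02  5.03340e+01  4.60000e+01]
wr (-36, 0, 36) [-0.6  0.6]
wr (-57, 0, 30) [-0.5 -0.6]
wr (-145, '-w', 30) [-0.  -0.1]
wr (-145, 'w', 30) [-0.  -0.8]
wr (-38, 70, 56) [5.7 1.5]
```

Call:
arm_command([
  {"translation": [3,-2,0],"twist": 0.005,"gripper": 0.3},
  {"translation": [6.5,-4,0],"twist": 0.005,"gripper": 0.3},
  {"translation": [10,-6,2],"twist": 0.005,"gripper": 0.3},
  {"translation": [11.7,-6.7,5],"twist": 0.005,"gripper": 0.3},
  {"translation": [11.7,-6.7,8.5],"twist": 0.005,"gripper": 0.3},
])

```text
clock: 7.0
eef_pos: [464.1, 189.7, 148.5]
tcp_rot: [3.128, -0.002, 1.505]
contact_force: [1.3, 0.3, -3.2]
opening: 0.502
```

Call:
arm_command([
  {"translation": [0,0,2],"twist": 0,"gripper": 0.3},
  {"translation": [0,0,4],"twist": 0,"gripper": 0.3},
  {"translation": [0,0,5.5],"twist": 0,"gripper": 0.3},
  {"translation": [0,0,5.5],"twist": 0,"gripper": 0.3},
  {"translation": [0,0,5.5],"twist": 0,"gripper": 0.3},
])

```text
clock: 7.42
eef_pos: [464.8, 189.8, 93.5]
tcp_rot: [3.128, -0.002, 1.505]
contact_force: [0.9, -1.0, -2.2]
opening: 0.5
```

Run:
```python
from h import *
s=sense(); print(s["eef_pos"],s["tcp_rot"],s["opening"],s["contact_force"])
m=camera_model("wrist");a=grab_frame("wrist");b=grab_frame("side");c=grab_frame("scene")
cv2.imwrite("pics/w8.png",np.hstack([cv2.resize(a,(390,292)),cv2.resize(b[130:250,140:300],(390,292))]))
cv2.imwrite("pics/c8.png",cv2.resize(c[90:220,240:390],None,fx=4,fy=4))
```

```text
[464.75583801 189.76498716  93.52678456] [ 3.12846133e+00 -1.68703864e-03  1.50503858e+00] 0.4996770702819969 [ 0.89602927 -0.980167   -2.17945235]
```

View pics/w8.png

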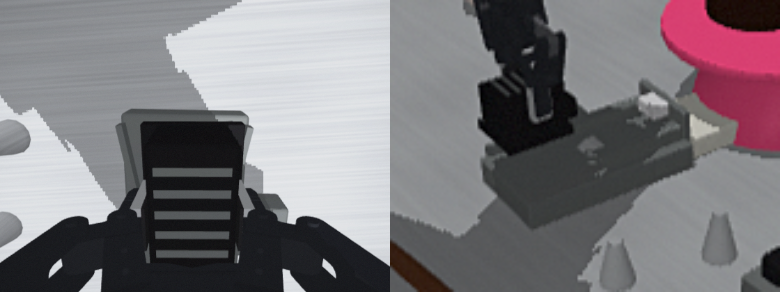

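View pics/c8.png

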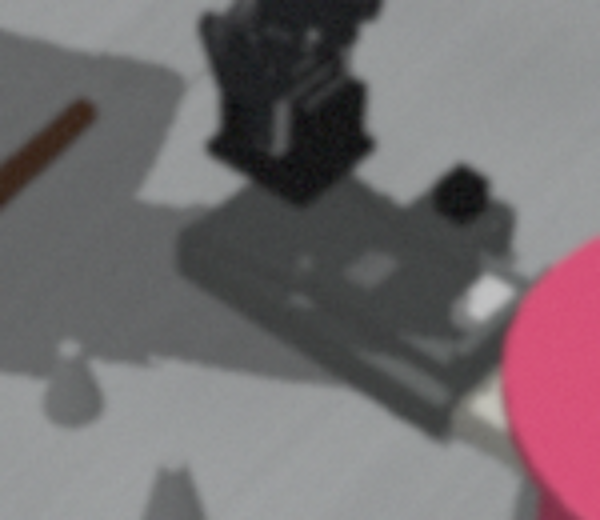

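Call:
arm_command([
  {"translation": [-0.4,-0.3,0],"twist": 0.003,"gripper": 0.3},
  {"translation": [-0.65,-0.4,0.8],"twist": 0.003,"gripper": 0.3},
  {"translation": [-0.65,-0.4,1.8],"twist": 0.003,"gripper": 0.3},
  {"translation": [-0.65,-0.4,1.8],"twist": 0.003,"gripper": 0.3},
  {"translation": [-0.65,-0.4,1.8],"twist": 0.003,"gripper": 0.3},
])

```text
clock: 7.98
eef_pos: [461.1, 183.5, 76.0]
tcp_rot: [3.127, -0.002, 1.502]
contact_force: [-0.3, 0.4, -1.5]
opening: 0.496
```

Run:
```python
from h import *
s=sense(); print(s["eef_pos"],s["tcp_rot"],s["opening"],s["contact_force"])
m=camera_model("wrist");a=grab_frame("wrist")
cv2.imwrite("pics/w9.png",cv2.resize(a[120:,120:440],None,fx=2,fy=2))
print(proj(m,W([572.6,175.7,-.069],[[-145,50,30],[-145,-50,30],[-145,0,30]])))
```

```text
[461.05529569 183.54094395  75.95144548] [ 3.12715196e+00 -2.41282881e-03  1.50161828e+00] 0.49578141072063503 [-0.25326273  0.42004951 -1.54966365]
[[373.07935636 176.26039067]
 [178.16526847 176.2706409 ]
 [275.67866346 176.26551282]]
```

View pics/w9.png

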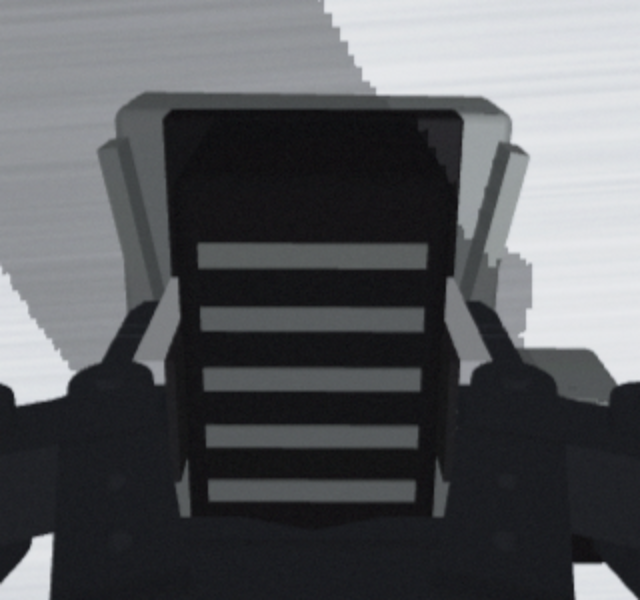

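Call:
arm_command([
  {"translation": [0,0,0.6],"twist": 0,"gripper": 0.3},
  {"translation": [0,0,1.2],"twist": 0,"gripper": 0.3},
  {"translation": [0,0,1.7],"twist": 0,"gripper": 0.3},
  {"translation": [0,0,2.1],"twist": 0,"gripper": 0.3},
  {"translation": [0,0,2.2],"twist": 0,"gripper": 0.3},
])

```text
clock: 8.45
eef_pos: [461.3, 183.6, 53.4]
tcp_rot: [3.128, -0.002, 1.502]
contact_force: [-0.7, -0.3, -1.7]
opening: 0.502
```

Run:
```python
from h import *
s=sense(); print(s["eef_pos"],s["tcp_rot"],s["opening"],s["contact_force"])
m=camera_model("wrist");a=grab_frame("wrist");b=grab_frame("side")
cv2.imwrite("pics/w10.png",np.hstack([cv2.resize(a[120:,120:440],(400,375)),cv2.resize(b[140:230,150:246],(400,375))]))
```

```text
[461.27598139 183.58287244  53.3608597 ] [ 3.12773853e+00 -2.13624826e-03  1.50170422e+00] 0.5022946975824528 [-0.70577343 -0.32797978 -1.67808285]
```

View pics/w10.png

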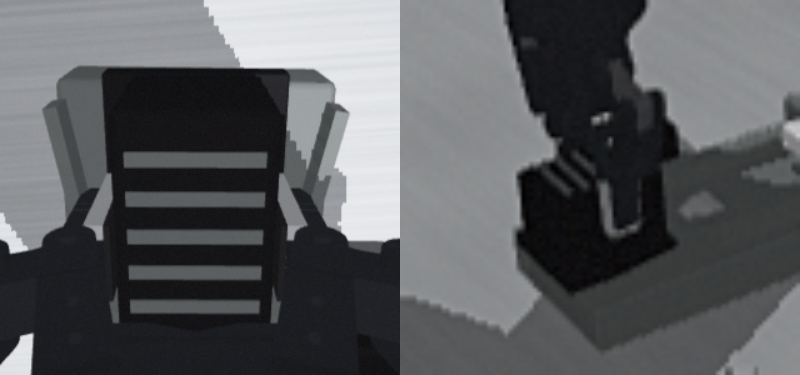

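Call:
arm_command([
  {"translation": [0,0,0.05],"twist": 0,"gripper": 0.3},
  {"translation": [0,1,0.07],"twist": 0,"gripper": 0.3},
  {"translation": [0,2,0.07],"twist": 0,"gripper": 0.3},
  {"translation": [0,3,0.07],"twist": 0,"gripper": 0.3},
  {"translation": [0,4,0.07],"twist": 0,"gripper": 0.3},
], squeeze=100)

```text
clock: 8.97
eef_pos: [502.9, 180.9, 54.0]
tcp_rot: [3.127, -0.003, 1.502]
contact_force: [0.3, 1.2, -1.5]
opening: 0.501
```

Run:
```python
from h import *
s=sense(); print(s["eef_pos"],s["tcp_rot"],s["opening"],s["contact_force"],s["wrist_torque"])
m=camera_model("wrist");a=grab_frame("wrist");b=grab_frame("side")
cv2.imwrite("pics/w11.png",np.hstack([cv2.resize(a[60:,100:460],(400,400)),cv2.resize(b[140:230,160:250],(400,400))]))
```

```text
[502.88019729 180.89765131  54.02012171] [ 3.12695074e+00 -2.57157278e-03  1.50150170e+00] 0.5013057151246225 [ 0.31971532  1.16785772 -1.49653384] [ 0.04111301 -0.0821694   0.03282202]
```

View pics/w11.png

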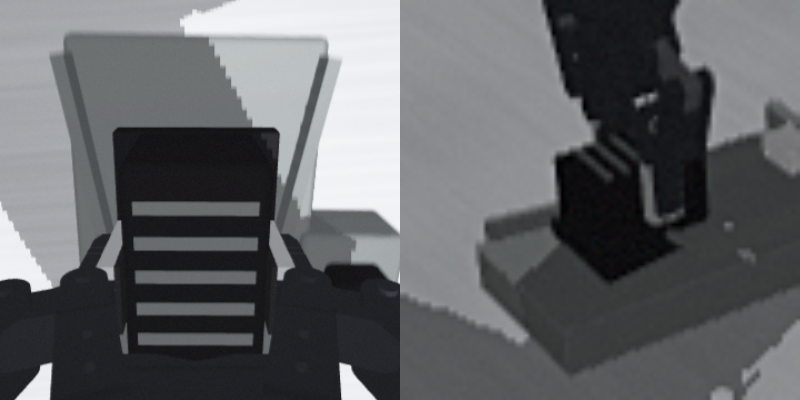

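Call:
arm_command([
  {"translation": [0,0.8,0.1],"twist": 0,"gripper": 0.3},
  {"translation": [0,1.6,0.12],"twist": 0,"gripper": 0.3},
  {"translation": [0,2.4,0.13],"twist": 0,"gripper": 0.3},
  {"translation": [0,3.2,0.14],"twist": 0,"gripper": 0.3},
  {"translation": [0,4,0.15],"twist": 0,"gripper": 0.3},
])

```text
clock: 9.48
eef_pos: [544.8, 178.2, 53.2]
tcp_rot: [3.125, -0.003, 1.501]
contact_force: [-0.2, 0.7, -1.5]
opening: 0.501
```

Call:
arm_command([
  {"translation": [0,0.6,0.01],"twist": 0,"gripper": 0.3},
  {"translation": [0,1.2,0.02],"twist": 0,"gripper": 0.3},
  {"translation": [0,1.8,0.03],"twist": 0,"gripper": 0.3},
  {"translation": [0,2.2,0.03],"twist": 0,"gripper": 0.3},
  {"translation": [0,2.2,0.03],"twist": 0,"gripper": 0.3},
])

```text
clock: 9.9
eef_pos: [566.7, 176.4, 53.0]
tcp_rot: [3.126, -0.003, 1.501]
contact_force: [-2.9, 0.8, -0.7]
opening: 0.494
```

Run:
```python
from h import *
s=sense(); print(s["eef_pos"],s["tcp_rot"],s["opening"],s["contact_force"],s["wrist_torque"])
m=camera_model("wrist");a=grab_frame("wrist");b=grab_frame("side")
cv2.imwrite("pics/w12.png",np.hstack([cv2.resize(a[60:,100:460],(400,400)),cv2.resize(b[130:220,190:280],(400,400))]))
```

```text
[566.65250827 176.4341619   53.00793785] [ 3.12632530e+00 -2.79770656e-03  1.50065236e+00] 0.49424949264759316 [-2.89226545  0.79227494 -0.65156918] [ 0.05207152  0.51817704 -0.09905581]
```

View pics/w12.png

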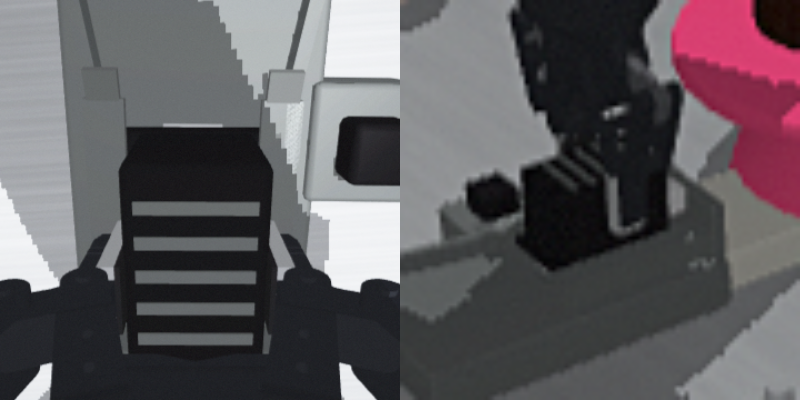

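Call:
arm_command([
  {"translation": [0,0.3,0],"twist": 0,"gripper": 0.3},
  {"translation": [0,0.5,0.01],"twist": 0,"gripper": 0.3},
  {"translation": [0,0.7,0.01],"twist": 0,"gripper": 0.3},
  {"translation": [0,0.8,0.01],"twist": 0,"gripper": 0.3},
  {"translation": [0,0.8,0.01],"twist": 0,"gripper": 0.3},
])

```text
clock: 10.42
eef_pos: [573.4, 175.8, 52.8]
tcp_rot: [3.128, -0.002, 1.501]
contact_force: [-4.3, 0.2, 0.3]
opening: 0.497
```

Run:
```python
from h import *
s=sense(); print(s["eef_pos"],s["tcp_rot"],s["opening"],s["contact_force"],s["wrist_torque"])
m=camera_model("wrist");a=grab_frame("wrist");b=grab_frame("side")
cv2.imwrite("pics/w13.png",np.hstack([cv2.resize(a[60:,100:460],(400,400)),cv2.resize(b[130:220,190:280],(400,400))]))
```

```text
[573.36094155 175.82001041  52.81836755] [ 3.12759152e+00 -2.37113461e-03  1.50091209e+00] 0.4969197623189919 [-4.28019171  0.16978785  0.26606302] [-0.01579548  0.78285286 -0.12919516]
```

View pics/w13.png

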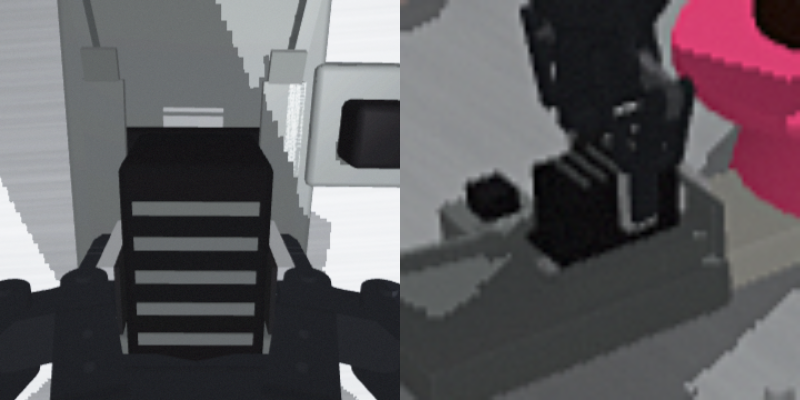

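Call:
arm_command([
  {"translation": [0,0.3,0],"twist": 0,"gripper": 0.3},
  {"translation": [0,0.45,0],"twist": 0,"gripper": 0.3},
  {"translation": [0,0.6,0.01],"twist": 0,"gripper": 0.3},
  {"translation": [0,0.7,0.01],"twist": 0,"gripper": 0.3},
  {"translation": [0,0.7,0.01],"twist": 0,"gripper": 0.3},
])

```text
clock: 10.93
eef_pos: [579.8, 175.3, 52.6]
tcp_rot: [3.129, -0.002, 1.501]
contact_force: [-5.4, 0.1, 0.5]
opening: 0.5
```

Run:
```python
from h import *
s=sense(); print(s["eef_pos"],s["tcp_rot"],s["opening"],s["contact_force"],s["wrist_torque"])
m=camera_model("wrist");a=grab_frame("wrist");b=grab_frame("side")
cv2.imwrite("pics/w14.png",np.hstack([cv2.resize(a[60:,100:460],(400,400)),cv2.resize(b[130:220,190:280],(400,400))]))
```

```text
[579.75096236 175.2549255   52.55733362] [ 3.12853109e+00 -2.02539359e-03  1.50099483e+00] 0.4997701542492634 [-5.42717116  0.10244894  0.51156559] [ 0.0341654   0.80006608 -0.0719014 ]
```

View pics/w14.png

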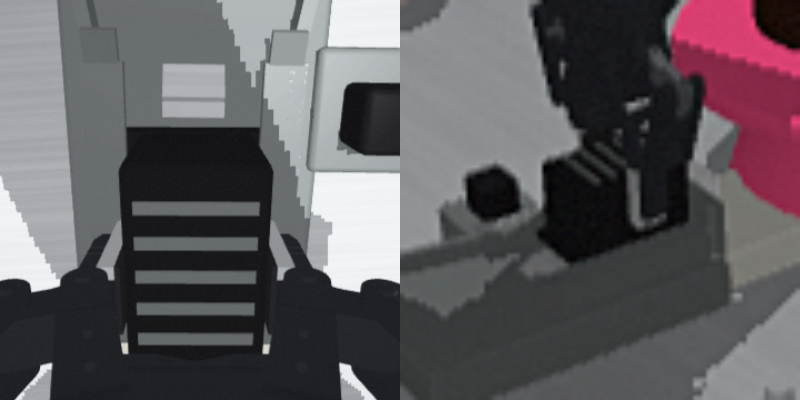

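Call:
arm_command([
  {"translation": [0,0.15,0],"twist": 0,"gripper": 0.3},
  {"translation": [0,0.25,0],"twist": 0,"gripper": 0.3},
  {"translation": [0,0.25,0],"twist": 0,"gripper": 0.3},
  {"translation": [0,0.25,0],"twist": 0,"gripper": 0.3},
  {"translation": [0,0.25,0],"twist": 0,"gripper": 0.3},
])

```text
clock: 11.45
eef_pos: [579.9, 175.2, 52.5]
tcp_rot: [3.132, -0.002, 1.501]
contact_force: [-11.7, 1.4, 6.2]
opening: 0.5
```

Run:
```python
from h import *
s=sense(); print(s["eef_pos"],s["contact_force"])
m=camera_model("wrist");a=grab_frame("wrist");b=grab_frame("side")
cv2.imwrite("pics/w15.png",np.hstack([cv2.resize(a[60:200,200:460],(520,280)),cv2.resize(b[130:220,190:280],(280,280))]))
```

```text
[579.91434322 175.2313744   52.54556509] [-11.71355151   1.36986028   6.22303989]
```

View pics/w15.png

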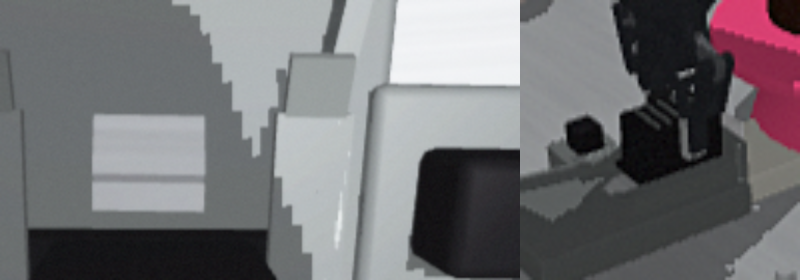

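The pack is against the stop (the force rose to 11.7 N without motion) and the catch shows whole behind its tail, so I let go.

Call:
arm_command([
  {"translation": [0,-0.05,0],"twist": 0,"gripper": 0.5},
  {"translation": [0,-0.05,0],"twist": 0,"gripper": 0.7},
  {"translation": [0,-0.05,0],"twist": 0,"gripper": 0.7},
  {"translation": [0,-0.05,0],"twist": 0,"gripper": 0.7},
  {"translation": [0,-0.05,0],"twist": 0,"gripper": 0.7},
])

```text
clock: 11.97
eef_pos: [580.4, 175.4, 52.9]
tcp_rot: [3.131, -0.002, 1.501]
contact_force: [0.5, -0.0, -0.5]
opening: 0.701
```

Call:
arm_command([
  {"translation": [0,-0.05,-1],"twist": 0,"gripper": 0.7},
  {"translation": [0,-0.1,-3],"twist": 0,"gripper": 0.7},
  {"translation": [0,-0.2,-6],"twist": 0,"gripper": 0.7},
  {"translation": [0,-1,-9],"twist": 0,"gripper": 0.7},
  {"translation": [-1,-2,-12],"twist": 0,"gripper": 0.7},
])

```text
clock: 12.38
eef_pos: [559.1, 167.6, 174.8]
tcp_rot: [3.129, -0.003, 1.501]
contact_force: [-0.0, 0.5, -0.2]
opening: 0.699
```

Call:
arm_command([
  {"translation": [-3,-1,-1],"twist": 0,"gripper": 0.7},
  {"translation": [-6,-2,-2],"twist": 0,"gripper": 0.7},
  {"translation": [-8,-2,-2],"twist": 0,"gripper": 0.7},
  {"translation": [-8,-2,-2],"twist": 0,"gripper": 0.7},
  {"translation": [-8,-2,-2],"twist": 0,"gripper": 0.7},
])

```text
clock: 12.8
eef_pos: [533.7, 88.5, 195.3]
tcp_rot: [3.127, -0.003, 1.499]
contact_force: [-0.2, 0.0, 0.0]
opening: 0.696
```

Run:
```python
from h import *
s=sense(); print(s["clock"],s["eef_pos"],s["tcp_rot"],s["contact_force"],s["opening"])
m=camera_model("wrist");a=grab_frame("wrist");b=grab_frame("side");c=grab_frame("scene")
cv2.imwrite("pics/w16.png",a)
cv2.imwrite("pics/s16.png",cv2.resize(b[140:260,170:320],None,fx=5,fy=5,interpolation=cv2.INTER_CUBIC))
cv2.imwrite("pics/c16.png",c)
```

```text
12.8 [533.66614411  88.51284822 195.33536054] [ 3.12744542 -0.00348189  1.49923736] [-0.1662892   0.0267482   0.02506075] 0.6960743912181877
```

View pics/w16.png

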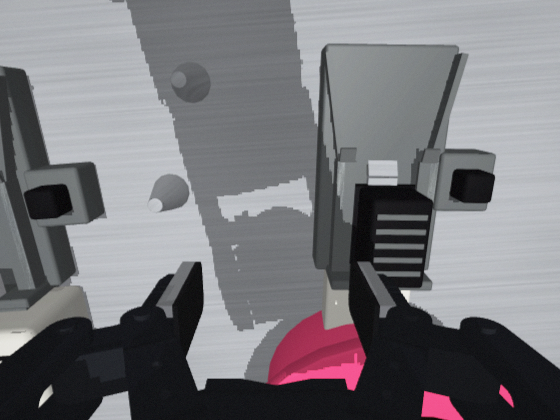

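View pics/s16.png

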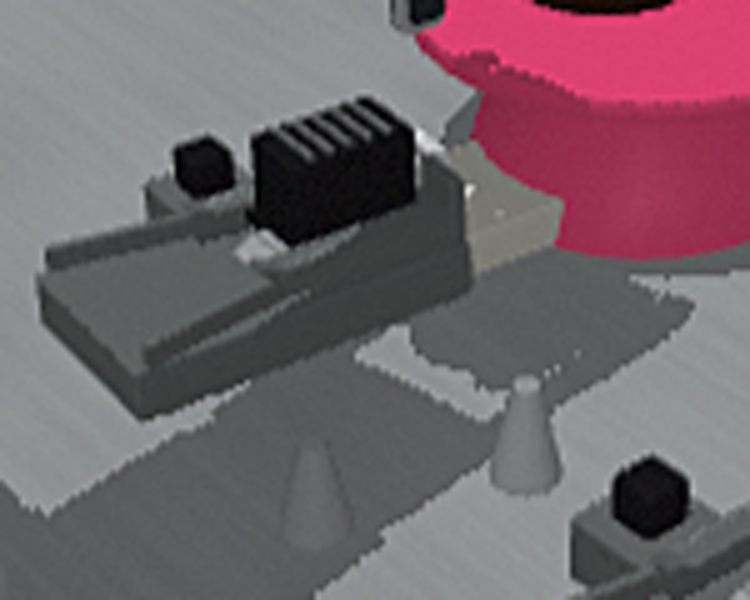

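View pics/c16.png

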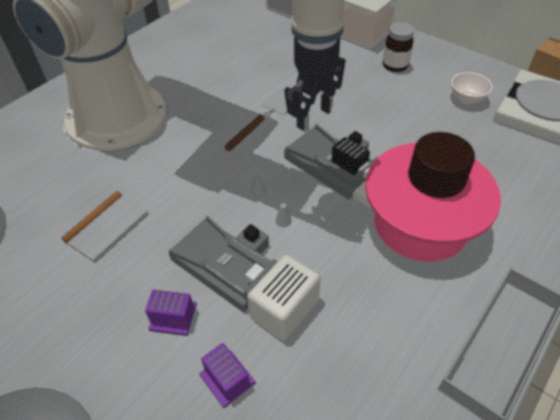

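The pack sits latched at (392,235) in the wrist view. The catch is fully up behind its tail at (382,172), the button is raised, and both nozzles stand where they were. I'm handing in.

Run:
```python
from rig import job
print(job.sign_off())
```

```text
the job is handed in; nothing more can be done
None
```

The battery pack is latched on the turntable's rail, the gripper has let go, and the job was handed in at about 13 s of the 51 s allowed.

- **What I did:** I pressed the charger's button and held it until the pack popped loose. I gripped the pack by its sides, slid it out of the charger's rail and lifted it over to the turntable. I then set it on the entry deck and pushed it home against the stop. The largest force I saw was about 13 N.
- **Final checks:** The last pictures show the catch up behind the pack's tail, the turntable's button raised and the pack staying put after release. Both nozzles stand where they were, and the gripper is clear with a force reading near zero.
- **Disagreements:** The wrist camera and the fixed cameras disagreed by about 2 to 3 mm on the rails' sideways position. I settled it using the place where the pack was gripped, and the pack went in without jamming. My estimate of the turntable's home point along the rail was 5 to 9 mm short, so I judged "home" by the force and the catch instead.
- **Not checked:** I had no direct reading of the catch or plunger joints, so latching was judged from the pictures and the force only.

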